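Clamp the glued block to the pressure mark on a gauge clamp

TASK

Set the black-painted glued block down gently into the channel of the blue gauge clamp, flat on its bed, and let go of it; then turn the clamp's black knob clockwise, in several grips, until the block is squeezed and the red pointer stands over the green tab on the dial. Do not run the pointer well past the tab (that crushes the joint), leave the bare block alone, and finish with the block still clamped and the knob let go.

Things in the scene. Friction and masses are not known exactly. Their poses are not given: they have to be found in the camera images.
- black_block_center (a point): centre of the loose black-painted wooden block (two glued halves, pale seam), 40 x 60 x 60 mm along its x, y, z, about 0.12 kg, standing on the table on a 40 x 60 face at the start. Grip it across its 40 mm (its x axis). Half a turn about vertical makes no difference.
- black_block: the same black block; origin at the centre of its underside
- bare_block: bystander: a bare pale wood block of the same size, loose, standing near; to be left where it is. Origin at the centre of its underside.
- bed_mid (a point): middle of the clamp's channel, on the bed's surface (20 mm above the table) on which the block's underside comes to rest. Axes: z up, y along the channel from the jaw to the sprung pad, x across the channel. The clamp is fixed to the table; place and yaw vary.
- bed: the steel bed with two round-topped rails, 7 mm high and thick, along y at x = +-25 mm; 43 mm between them, so the 40 mm block (its 60 mm along y) has 1.5 mm to spare each side. Fingers holding its x faces must stay over 8 mm above the bed. If the block lands on a rail, ease off and shift it: over 30 N of pressing does harm. Origin 1 mm (along -y) from bed_mid, axes the same.
- jaw: dark steel jaw; origin in the middle of its flat face (36 mm wide, 45 mm high) towards the block, 26 mm above the bed; axes as bed_mid. The knob drives it towards +y, 7 mm per radian of knob; it stays when the knob is let go. At the start its face is 71 to 78 mm from the pad's, so the 60 mm block goes freely between.
- pad: orange sprung pad at the other end of the block; origin in the middle of its flat face (36 mm wide, 45 mm high) towards the block, 26 mm above the bed; axes as bed_mid. It gives towards +y against a spring: about 3 N to start it, then 2 N more per mm (9 to 17 N at the green tab; 25 N harms the joint). Not to be pushed with the fingers.
- knob: the clamp's black tension knob, on a housing whose top is 75 mm above the table; origin at the centre of its underside, z up, a white line on top along -x. CLOCKWISE seen from above tightens, anticlockwise slackens. About 0.2 Nm of friction plus up to 0.12 Nm from the spring; it stays where it is left. Reaching the tab takes about 2 to 4 rad from the start, never as far as its stop.
- knob_grip (a point): on the knob's axis, half-way up its square grip (27 mm above its underside); axes as the knob. Grip: 30 x 30 mm square, faces across x and y, from 19 mm below to 15 mm above this point, on a disc 54 mm across. Grip it from above across x or y; it looks the same each quarter turn. Fingers opened over 60 mm can turn round it without lifting: all within 90 mm of its axis is under 82 mm above the table.
- pointer (a joint): angle of the red pointer on the white dial, rad: 0 at rest, growing clockwise seen from above as the pad gives, 0.16 rad per mm of pad travel, so about 1.1 rad per radian of knob once the block is squeezed; 0 while the jaw still takes up the slack.
- pointer_tip (a point): a point on the red pointer's centre line at its tip, 48 mm from its pivot; x axis along the pointer, outwards, z up
- marker: the green tab at the dial's rim, fixed for the run, 0.5 to 1.1 rad clockwise of the pointer's rest. Origin on the pointer's pivot axis; x axis outwards through the middle of the tab (8 mm wide, 50 to 62 mm out), z up. The pointer must come to lie along this x axis; in this frame the tip's y is positive before the tab, negative beyond it.
Things that resemble listed ones, but are neither listed nor needed, are in the scene too. Of the things like the black_block, leave any that is purple or yellow; of the rest the larger one is meant.

How it is judged:
On the way, in this order (a step that is already met when the one before it is completed fails the run):
1. the black block stands flat in the channel, down on the bed, let go (z of black_block_center in the frame of bed_mid between 0.026 and 0.034 m and x of black_block_center in the frame of bed_mid between -0.005 and 0.005 m and y of black_block_center in the frame of bed_mid between -0.022 and 0.022 m and angle between black_block_center's own z axis and vertical below 0.08 rad and contact force between the fingers and black_block below 0.1 N), for 0.2 s.
2. the block is squeezed and the pointer stands over the green tab (z of black_block_center in the frame of bed_mid between 0.026 and 0.034 m and x of black_block_center in the frame of bed_mid between -0.005 and 0.005 m and y of black_block_center in the frame of bed_mid between -0.022 and 0.022 m and angle between black_block_center's own z axis and vertical below 0.08 rad and y of pointer_tip in the frame of marker between -0.0055 and 0.0055 m and angle between the x axis of pointer_tip and the x axis of marker, either way round below 0.12 rad and contact force between black_block and pad above 3 N), for 0.2 s.
At the end, for the whole second after the job is handed in: Black block flat in the channel (underside within 4 mm of the bed, within 5 mm of its middle line, tilt under 0.08 rad), squeezed on the pad with over 3 N, pointer tip within 5.5 mm (0.11 rad) of the middle of the green tab, all at rest, block and knob let go (all of step 2 and contact force between the fingers and black_block below 0.1 N and contact force between the fingers and knob below 0.1 N and velocity of joint pointer between -0.05 and 0.05 rad/s and linear speed of black_block below 0.01 m/s); the robot touches nothing.
It fails at once if the pointer is run more than 14 mm (0.3 rad) past the green tab (y of pointer_tip in the frame of marker below -0.0145 m).
It fails at once if the black block is pressed onto the bed or rails with more than 30 N (contact force between black_block and bed above 30 N).
It fails at once if the block is squeezed against the pad with more than 25 N (contact force between black_block and pad above 25 N).
It fails at once if the sprung pad is pushed by the robot (contact force between the arm and pad above 3 N).
It fails at once if the bare block is moved more than 20 mm (distance of bare_block from where it was at the start of the episode above 0.02 m).
It also fails if it takes over 72 s, if anything falls off the work surface, if the arm or the gripper's body presses on something with over 40 N, if the wrist force passes 120 N, or if a joint passes its speed limit or range.

ROBOT

A 7-joint arm with a two-finger parallel gripper is mounted at the origin on the work surface. World frame = base frame: x ahead of the robot, y to its left, z up, the work surface at z = 0. Lengths are in m, angles in rad, forces in N, time in s.
With the tool pointing down it reaches from about 0.35 to 0.9 m from the base axis. Payload 8.1 kg.
Tool frame: the origin (TCP) lies midway between the tips of the shut fingers; the grasp point (between the pads) lies 19 mm behind it; z points along the fingers, y is the line along which they close (so a half turn about z gives the same grasp; the last joint's range is limited). The gripper opens to 92 mm and grips with 3 to 60 N. Pads are 19 mm wide; open, the fingers measure 130 mm over their backs; the gripper's body (75 mm by 190 mm) begins 47 mm behind the grasp point.
Start: joints at [1.188, 0.434, 0.025, 1.573, -0.012, 1.134, -0.075], TCP at [0.173, -0.601, 0.227] pointing down, gripper open.
Joint ranges: [-2.62, 2.62], [-0.44, 2.09], [-1.27, 1.32], [0.08, 2.57], [-1.32, 4.46], [0.12, 2], [-2.74, 2.74]. Speed limits (rad/s): [2.22, 2.22, 3.01, 3.01, 3.14, 3.14, 3.14].

INTERFACE

Orientations are given as a unit quaternion [x, y, z, w].
In Python, from cell import r gives the robot as it stands.
- The arm moves only by the shell command python3 -m crank 'ROWS' [FORCE]. ROWS is JSON, a list of rows, each a list of 7 numbers: the shift along the tool's x, y, z normalised to -1 to 1, where 1 is 0.08 m, then the turn, a rotation vector about the tool's x, y, z normalised to -1 to 1, where 1 is 180 degrees, then the opening, from 0 (shut) to 1 (fully open). In form: [[dx, dy, dz, wx, wy, wz, jaw], ...]. A call has 1 to 20 rows; each row shifts and turns the commanded pose from where the row before left it, along the tool's axes as they then stand; what a row does not reach is not made up. A row lasts 1/8 s, in which the tool goes at most 62.5 mm and 10.7 degrees, less where a joint would pass 70% of its speed; a pose out of reach is approached as far as the arm can. A call with a number of a shift or a turn outside -1 to 1 is refused whole. A call with a gripper value outside its range is refused whole. The fingers move at their own pace and stop on an object; FORCE is the grip in N (left out, the last holds). Time passes only in rows, so rows that do not move let the fingers close. It gives the time, the measured TCP pose, the force, the opening and the grip force at its end, in the units of the state.
- r.state(): the state, without advancing time (a new reading comes with each control period).
- r.get_image(name): name is "scene" or "top" or "wrist"; returns the picture (420x560x3 uint8, red, green, blue); there is no depth.
- r.camera_model(name): a dict with "fovy" (degrees; the focal length in pixels is half the picture's height over the tangent of half this angle, whatever the lens; pixels are square), "cx", "cy" (the principal point, pixels), "k1" (the pictures are not rectified: a ray, as slopes to the right and down, at radius r is drawn at 1 + k1 r^2 times it, then the intrinsics apply), "eye" and "rotation" of the camera in the world; the wrist camera has in their place "mount" (4x4, takes a point from camera to tool coordinates, whose origin is the TCP and whose axes are the flange's). Camera axes: x right, y up, looking along -z (the intrinsics and any distortion apply to the point x, -y, -z); pixel columns grow to the right and rows downward; lengths in m; the calibration is good to about 2 mm. A picture is of the moment at which its call begins: read the wrist's pose just before it. camera_model takes no time and is no camera call.
- r.hand_in(): hands the job in; it is judged then, once.
The state is a dict: "clock": time; "joint_pos": joint angles; "dq": joint speeds; "tau": joint torques, N m; "tcp_pos": TCP position; "tool_rot": TCP orientation; "contact_force": force on the tool from outside, world axes, zero at the start; "moment": the same for the moment, N m; "width": finger opening in m; "gripper_force": force on a finger pad.
Only numpy, scipy, OpenCV 4.12 (cv2) and the standard library are available. Lean on these libraries where they do the work, as an engineer would, in place of code of your own. Each camera call takes 0.05 s, during which the arm holds its last target. There are 200 camera calls.

## Working session

There is one attempt and no reset: what is moved stays moved. The work goes in short steps, Python scripts to look and compute and a shell command to move; the robot and the scene stay as the last step left them, time stands still between calls to the robot, and variables do not carry over. Pictures are saved under pics/ and viewed, at most 13 in all, crops included, and the job is handed in when it is done.

```bash
mkdir -p pics; ls; python3 - <<'E'
from cell import r
import cv2,json
for n in ("scene","top"):
    cv2.imwrite(f"pics/{n}0.png",cv2.resize(r.get_image(n)[:,:,::-1],(784,588),interpolation=cv2.INTER_CUBIC))
    print(n,{k:(v.tolist() if hasattr(v,'tolist') else v) for k,v in r.camera_model(n).items()})
print(r.camera_model("wrist")); s=r.state(); print(s)
E
```

```text
pics
scene {'fovy': 55.952311397040056, 'cx': 277.5964415822289, 'cy': 221.02473743448513, 'k1': 0.03535377836061575, 'eye': [0.8556081568089561, -0.3996493936496943, 0.8035761802537851], 'rotation': [0.2718365500322946, 0.10181038998940972, 0.33971256043295867, 0.8946143922611728]}
top {'fovy': 42.716444522337184, 'cx': 268.0710232420205, 'cy': 215.29825822452517, 'k1': -0.03184416520503697, 'eye': [0.4140712602485625, -0.034979986445244075, 1.0578791870820976], 'rotation': [0.02171165498323633, -0.04750681946004267, -0.7050402498600312, 0.7072410849349638]}
{'fovy': 69.11370965596223, 'cx': 277.14272622673036, 'cy': 211.58572845212188, 'k1': -0.05085289223074388, 'mount': array([[-1.21747353e-03,  9.62815728e-01,  2.70156234e-01,
         7.28236446e-02],
       [ 9.99999107e-01,  1.32126576e-03, -2.02338520e-04,
         4.07400595e-04],
       [-5.51762891e-04,  2.70155746e-01, -9.62816477e-01,
        -1.58149543e-01],
       [ 0.00000000e+00,  0.00000000e+00,  0.00000000e+00,
         1.00000000e+00]])}
{'clock': 0.1, 'joint_pos': array([ 1.18837351,  0.43516757,  0.02500668,  1.57401177, -0.01159709,
        1.13398239, -0.07510297]), 'dq': array([-0.00038066,  0.00020887, -0.00083248, -0.00313136,  0.0009908 ,
       -0.0018446 ,  0.0008746 ]), 'tau': array([ 2.96110942e-03, -6.69123888e+01,  9.87967327e-01, -3.15144753e+01,
       -6.05280348e-02,  3.74059018e-02,  4.13199314e-05]), 'tcp_pos': array([ 0.17241935, -0.60027185,  0.22601277]), 'tool_rot': array([ 9.90235160e-01,  1.39405239e-01, -1.71285632e-04, -6.91132912e-04]), 'contact_force': array([ 0.79413592,  0.39689484, -0.12020955]), 'moment': array([-0.07168581,  0.01022095,  0.00579934]), 'gripper_force': 0.0, 'width': 0.09159552059213089}
```

View pics/scene0.png

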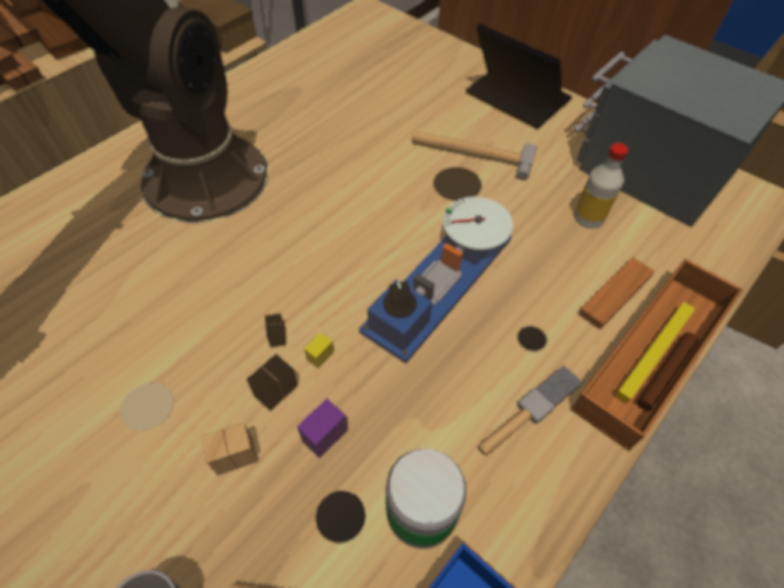

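View pics/top0.png

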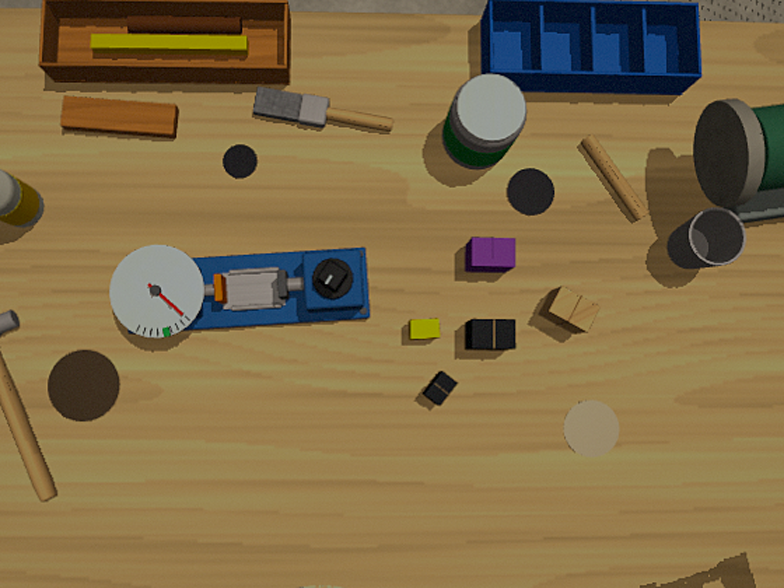

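The top view shows the large black block at about (491,334), the bare block at (573,310), the knob at (333,279), the bed at (252,288), the dial pivot at (154,291) and the green tab at (167,332), all in the 1.4x picture.

```bash
cat > h.py <<'E'
from cell import r
import numpy as np, cv2
from scipy.spatial.transform import Rotation as R
def cam(n,s=None):
    m=r.camera_model(n)
    if n=="wrist":
        s=s or r.state(); T=np.eye(4); T[:3,:3]=R.from_quat(s["tool_rot"]).as_matrix(); T[:3,3]=s["tcp_pos"]
        T=T@np.array(m["mount"]); A,e=T[:3,:3],T[:3,3]
    else: A=R.from_quat(m["rotation"]).as_matrix(); e=np.array(m["eye"])
    return m,A,e,210/np.tan(np.radians(m["fovy"])/2)
def px2w(c,u,v,z):
    m,A,e,f=c; d=np.array([(u-m["cx"])/f,(v-m["cy"])/f]); q=d.copy()
    for _ in range(20): q=d/(1+m["k1"]*(q@q))
    w=A@np.array([q[0],-q[1],-1]); return e+w*(z-e[2])/w[2]
def w2px(c,p):
    m,A,e,f=c; q=A.T@(np.array(p)-e); q=np.array([q[0],-q[1]])/-q[2]; q=q*(1+m["k1"]*(q@q))
    return q*f+[m["cx"],m["cy"]]
def go(p,yaw=None):
    "needed shift (tool axes, mm) and turn of tool y to yaw (deg)"
    s=r.state(); T=R.from_quat(s["tool_rot"]); d=T.inv().apply(np.array(p)-s["tcp_pos"])*1000
    y=T.apply([0,1,0]); a=None
    if yaw is not None:
        a=-((yaw-np.degrees(np.arctan2(y[1],y[0])))+90)%180; a=a-90
    return d.round(1), (d/80).round(3), "tool z turn deg (tool cw)",a
def shot(name,c="wrist",crop=None):
    s=r.state(); im=r.get_image(c)[:,:,::-1]
    np.save("pics/"+name+".npy",np.r_[s["tcp_pos"],s["tool_rot"]])
    cv2.imwrite("pics/"+name+"_raw.png",im)
    if crop: x0,y0,x1,y1=crop; im=im[y0:y1,x0:x1]
    k=min(790/im.shape[1],590/im.shape[0]); cv2.imwrite("pics/"+name+".png",cv2.resize(im,None,fx=k,fy=k,interpolation=cv2.INTER_CUBIC))
    return k
E
python3 - <<'E'
from h import *
c=cam("top")
for n,u,v,z in [("blk",491,335,.06),("seam a",491,320,.06),("seam b",494,349,.06),("bare",575,310,.06),("knobtop",333,279,.117),("bed",252,288,.02),("pivot",154,291,.08),("tip",184,316,.08),("tab",167,332,.08)]:
    print(n,px2w(c,u/1.4,v/1.4,z).round(4))
print(go([.4,-.19,.25],0))
E
```

```text
blk [ 0.4678 -0.2263  0.06  ]
seam a [ 0.488  -0.2265  0.06  ]
seam b [ 0.4492 -0.2301  0.06  ]
bare [ 0.5019 -0.341   0.06  ]
knobtop [ 0.5347 -0.0159  0.117 ]
bed [0.534  0.0979 0.02  ]
pivot [0.5224 0.2171 0.08  ]
tip [0.49   0.1774 0.08  ]
tab [0.4692 0.1988 0.08  ]
(array([ 332. , -331.5,  -23.6]), array([ 4.15 , -4.144, -0.295]), 'tool z turn deg (tool cw)', np.float64(-73.97313891386636))
```

```bash
python3 -m crank '[[0,0,0,0,0,-0.0587,1],[0,0,0,0,0,-0.0587,1],[0,0,0,0,0,-0.0587,1],[0,0,0,0,0,-0.0587,1],[0,0,0,0,0,-0.0587,1],[0,0,0,0,0,-0.0587,1],[0,0,0,0,0,-0.0587,1],[0.55,0.44,0,0,0,0,1],[0.55,0.44,0,0,0,0,1],[0.55,0.44,0,0,0,0,1],[0.55,0.44,0,0,0,0,1],[0.55,0.44,0,0,0,0,1],[0.55,0.44,0,0,0,0,1],[0.55,0.44,0,0,0,0,1],[0.55,0.44,0,0,0,0,1],[0,0,0,0,0,0,1],[0,0,0,0,0,0,1]]' 20
python3 - <<'E'
from h import *
print(r.state()["joint_pos"].round(2),shot("w1"))
print(go([.468,-.228,.2],0))
E
```

```text
clock: 2.22
tcp_pos: [0.4537, -0.2491, 0.2264]
tool_rot: [0.707, 0.707, -0.0, -0.0]
contact_force: [-0.2, -0.6, 0.1]
width: 0.0922
gripper_force: 0.0
[ 0.76  0.3  -0.45  1.8   0.15  1.07  0.25] 1.4047619047619047
(array([21.9, 14.6, 26.4]), array([0.273, 0.183, 0.33 ]), 'tool z turn deg (tool cw)', np.float64(-0.09306239057363541))
```

View pics/w1.png

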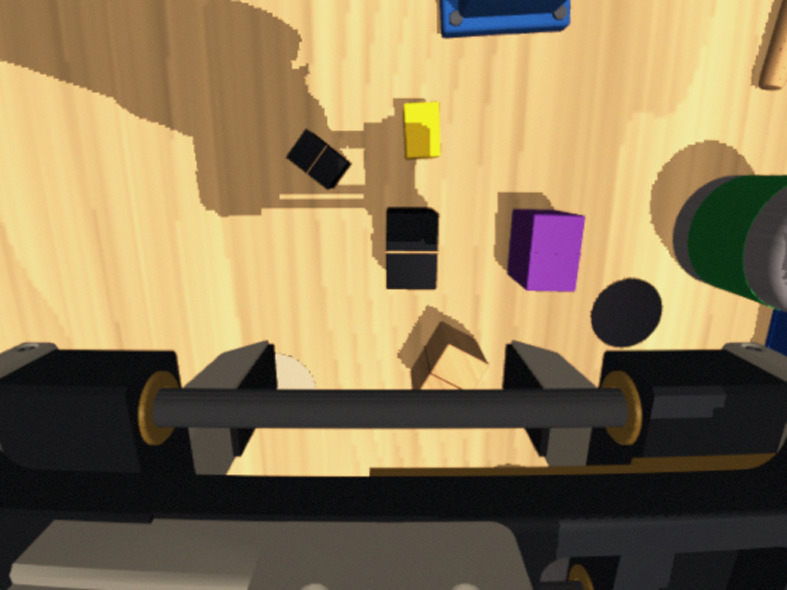

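The black block's top face spans about x 386–438, y 212–290, with the seam at y 252. The bare block is just below it at (455,355).

```bash
python3 - <<'E'
from h import *
a=np.load("pics/w1.npy"); c=cam("wrist",dict(tcp_pos=a[:3],tool_rot=a[3:]))
k=1.4048
P={n:px2w(c,u/k,v/k,.06) for n,u,v in [("bl",388,289),("br",436,290),("seamL",386.5,252),("seamR",437.5,252)]}
for n in P: print(n,P[n].round(4))
m=(P["bl"]+P["br"])/2
print((P["seamL"]+P["seamR"])/2,m)
for n,u,v in [("bareA",428,372),("bareB",466,390),("bareC",487,361)]: print(n,px2w(c,u/k,v/k,.06).round(4))
# refine edges with threshold on the raw top picture
im=cv2.imread("pics/w1_raw.png")[140:215,265:325]; g=im.max(2)
for row in (30,38,45,55,62): print(row+140,g[row].tolist())
E
```

```text
bl [ 0.4527 -0.2613  0.06  ]
br [ 0.4903 -0.2622  0.06  ]
seamL [ 0.4516 -0.2321  0.06  ]
seamR [ 0.4906 -0.2321  0.06  ]
[ 0.47110957 -0.23209632  0.06      ] [ 0.47149578 -0.26175266  0.06      ]
bareA [ 0.4857 -0.3325  0.06  ]
bareB [ 0.5182 -0.3492  0.06  ]
bareC [ 0.5342 -0.3227  0.06  ]
170 [163, 163, 163, 163, 159, 158, 158, 157, 154, 118, 36, 14, 18, 18, 15, 15, 20, 18, 17, 19, 15, 18, 18, 15, 13, 15, 18, 18, 15, 14, 13, 14, 15, 13, 24, 28, 26, 13, 17, 15, 16, 17, 14, 14, 16, 30, 101, 200, 240, 242, 242, 241, 242, 242, 243, 241, 242, 242, 242, 242]
178 [174, 165, 165, 163, 162, 160, 158, 159, 152, 131, 105, 110, 114, 115, 113, 113, 112, 112, 113, 114, 111, 114, 106, 94, 95, 93, 92, 92, 90, 90, 88, 87, 89, 91, 90, 91, 87, 89, 90, 91, 91, 90, 87, 89, 92, 91, 139, 213, 239, 241, 242, 242, 242, 242, 242, 242, 242, 242, 242, 243]
185 [242, 240, 235, 218, 170, 161, 159, 160, 157, 125, 42, 32, 36, 34, 31, 34, 32, 33, 35, 34, 34, 32, 35, 34, 34, 32, 37, 37, 37, 33, 37, 39, 35, 35, 36, 37, 39, 37, 37, 38, 39, 41, 40, 41, 39, 61, 176, 238, 241, 241, 242, 242, 242, 241, 242, 242, 243, 241, 242, 242]
195 [242, 243, 242, 242, 242, 242, 242, 243, 241, 211, 72, 31, 34, 33, 31, 33, 31, 31, 35, 34, 31, 31, 33, 35, 34, 32, 35, 35, 35, 33, 36, 35, 36, 36, 36, 37, 37, 37, 39, 38, 40, 36, 38, 37, 41, 100, 196, 240, 242, 242, 242, 242, 242, 242, 243, 242, 242, 242, 242, 242]
202 [242, 242, 242, 243, 242, 241, 241, 243, 240, 211, 69, 32, 33, 32, 32, 32, 33, 33, 30, 31, 33, 34, 33, 35, 31, 33, 36, 34, 33, 37, 34, 35, 34, 36, 36, 36, 37, 38, 38, 38, 37, 41, 38, 38, 50, 136, 220, 241, 242, 242, 243, 242, 242, 242, 242, 243, 242, 242, 242, 242]
```

```bash
python3 -m crank '[[0.214,0.216,0,0,0,0,0.65],[0,0,0.5,0,0,0,0.65],[0,0,0.5,0,0,0,0.65],[0,0,0.5,0,0,0,0.65],[0,0,0.5,0,0,0,0.65],[0,0,0.3,0,0,0,0.65],[0,0,0.2,0,0,0,0.65],[0,0,0,0,0,0,0.65],[0,0,0,0,0,0,0.3],[0,0,0,0,0,0,0.3],[0,0,0,0,0,0,0.3],[0,0,0,0,0,0,0.3],[0,0,0,0,0,0,0.3]]' 20
```

```text
clock: 3.9
tcp_pos: [0.472, -0.232, 0.0276]
tool_rot: [0.707, 0.707, 0.0, 0.001]
contact_force: [-1.0, -0.1, 7.0]
width: 0.0398
gripper_force: 20.0
```

```bash
python3 -m crank '[[0,0,-0.25,0,0,0,0.3],[0,0,-0.5,0,0,0,0.3],[0,0,-0.7,0,0,0,0.3],[0,0,-0.7,0,0,0,0.3],[0.6,0.155,0,0,0,0,0.3],[0.6,0.155,0,0,0,0,0.3],[0.6,0.155,0,0,0,0,0.3],[0.6,0.155,0,0,0,0,0.3],[0.6,0.155,0,0,0,0,0.3],[0,0,0,0,0,0,0.3],[0,0,0,0,0,0,0.3],[0,0,0,0,0,0,0.3]]' 20
python3 - <<'E'
from h import *
print(shot("w2",crop=(60,0,500,330)))
E
```

```text
clock: 5.4
tcp_pos: [0.5333, 0.0067, 0.1986]
tool_rot: [0.708, 0.706, -0.0, 0.0]
contact_force: [0.5, 0.4, -1.6]
width: 0.0399
gripper_force: 20.0
1.7878787878787878
```

View pics/w2.png

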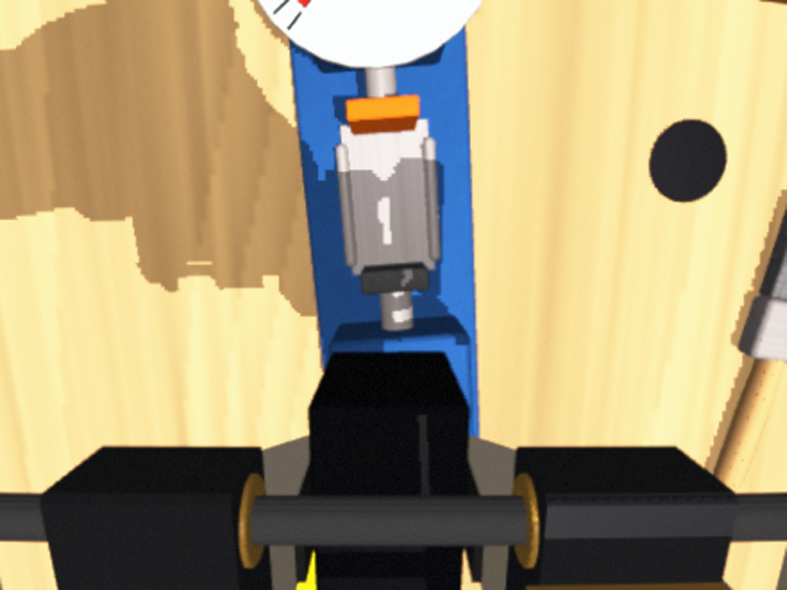

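The clamp is in view: pad top edge at about (348–419,120), rails from (342,150) to (354,266) on the left and (430,142) to (434,262) on the right. The jaw is at (395,275).

```bash
python3 - <<'E'
from h import *
a=np.load("pics/w2.npy"); c=cam("wrist",dict(tcp_pos=a[:3],tool_rot=a[3:])); k=1.7879
f=lambda u,v,z: px2w(c,u/k+60,v/k,z)
L=[f(342,150,.027),f(354,266,.027)]; Q=[f(430,142,.027),f(435,262,.027)]
for p in (L,Q): d=p[0]-p[1]; print(np.round(p,4).tolist(),"yaw",np.degrees(np.arctan2(-d[0],d[1])))
print("padL/R top",f(347,121,.0685).round(4),f(419,116,.0685).round(4))
print("jaw",f(361,270,.0685).round(4),f(428,266,.0685).round(4), "jaw back",f(363,291,.0685).round(4),f(428,290,.0685).round(4))
# blue base edges z~0.01?
for z in (0.006,.02): print("base",z,f(303,150,z).round(4),f(321,330,z).round(4),f(467,60,z).round(4),f(475,330,z).round(4))
im=cv2.imread("pics/w2_raw.png")
cr=im[60:165,235:315]; cv2.imwrite("pics/w2b.png",cv2.resize(cr,None,fx=5.5,fy=5.5,interpolation=cv2.INTER_CUBIC))
E
```

```text
[[0.5076, 0.1208, 0.027], [0.5132, 0.0557, 0.027]] yaw 4.922331956323893
[[0.5574, 0.1249, 0.027], [0.5614, 0.0579, 0.027]] yaw 3.385913643493417
padL/R top [0.5137 0.129  0.0685] [0.5489 0.1311 0.0685]
jaw [0.5194 0.0566 0.0685] [0.5543 0.0586 0.0685] jaw back [0.5203 0.0457 0.0685] [0.5545 0.0461 0.0685]
base 0.006 [0.4824 0.1236 0.006 ] [0.4896 0.0132 0.006 ] [0.58   0.1731 0.006 ] [0.5901 0.0129 0.006 ]
base 0.02 [0.4845 0.1218 0.02  ] [0.4913 0.0159 0.02  ] [0.5781 0.1694 0.02  ] [0.5879 0.0155 0.02  ]
```

View pics/w2b.png

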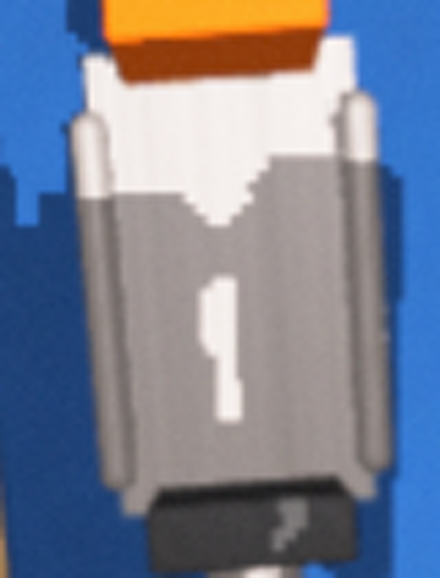

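```bash
python3 - <<'E'
from h import *
a=np.load("pics/w2.npy"); c=cam("wrist",dict(tcp_pos=a[:3],tool_rot=a[3:]))
f=lambda u,v,z: px2w(c,u/5.5+235,v/5.5+60,z)
L=[f(88,118,.027),f(117,485,.027)]; Q=[f(359,97,.027),f(377,466,.027)]
for p in (L,Q): d=p[0]-p[1]; print(np.round(p,4).tolist(),"yaw",np.degrees(np.arctan2(-d[0],d[1])))
print("bed mid by rails",np.mean(L+Q,0))
P=[f(107,45,.0685),f(325,32,.0685)]; J=[f(150,503,.0685),f(357,490,.0685)]
print("pad",np.round(P,4).tolist(),"jaw",np.round(J,4).tolist()); d=np.mean(P,0)-np.mean(J,0); print(np.linalg.norm(d),np.degrees(np.arctan2(-d[0],d[1])),np.mean(P+J,0))
for p in (P,J): d=p[1]-p[0]; print(np.degrees(np.arctan2(d[1],d[0])))
# held block in same camera: projected gripped block top
s=r.state(); print(s["tcp_pos"], go([.535,.093,.2],3.9))
E
```

```text
[[0.5074, 0.1231, 0.027], [0.5114, 0.0564, 0.027]] yaw 3.4412511657540104
[[0.5572, 0.1266, 0.027], [0.5616, 0.0598, 0.027]] yaw 3.808555730024836
bed mid by rails [0.53440405 0.09147047 0.027     ]
pad [[0.514, 0.1286, 0.0685], [0.5487, 0.1304, 0.0685]] jaw [[0.5197, 0.0562, 0.0685], [0.5548, 0.0583, 0.0685]]
0.07244548634639379 4.699845842002628 [0.53429765 0.09336754 0.0685    ]
2.9739277716036376
3.361926136944044
[0.53335034 0.00679993 0.19865069] (array([86.2,  1.4, -1.4]), array([ 1.078,  0.018, -0.018]), 'tool z turn deg (tool cw)', np.float64(-4.038198667644693))
```

```bash
python3 - <<'E'
from h import *
a=np.load("pics/w2.npy"); s=dict(tcp_pos=a[:3],tool_rot=a[3:]); c=cam("wrist",s)
T=R.from_quat(a[3:])
im=cv2.imread("pics/w2_raw.png"); 
for n,z in (("bot",.0276),("top",-.0324)):
    for y in (-.02,.02):
        u=w2px(c,a[:3]+T.apply([.03,y,z])); print(n,y,u.round(1),((u-[60,0])*1.7879).round(0))
g=im.max(2)
for row in (202,210,220): print(row,g[row,225:260].tolist(),g[row,300:330].tolist())
# top camera check
shot("t2","top",crop=(120,140,300,260))
E
```

```text
bot -0.02 [244.9 196.5] [331. 351.]
bot 0.02 [308.9 196.4] [445. 351.]
top -0.02 [230.9 227.2] [306. 406.]
top 0.02 [322.8 227.1] [470. 406.]
202 [252, 251, 251, 251, 252, 252, 252, 252, 252, 252, 252, 252, 252, 245, 181, 116, 145, 110, 70, 22, 4, 8, 7, 7, 5, 10, 12, 10, 5, 5, 10, 7, 9, 11, 8] [6, 5, 10, 8, 8, 9, 6, 2, 7, 9, 49, 139, 207, 217, 216, 218, 218, 218, 217, 213, 207, 187, 162, 179, 214, 204, 177, 222, 250, 251]
210 [252, 252, 252, 252, 252, 252, 252, 252, 252, 252, 252, 252, 252, 252, 239, 122, 26, 11, 5, 3, 6, 8, 8, 9, 7, 6, 8, 8, 6, 8, 11, 10, 5, 5, 8] [6, 6, 7, 6, 8, 7, 9, 9, 9, 6, 6, 9, 6, 21, 88, 168, 211, 213, 214, 213, 209, 194, 165, 172, 209, 207, 187, 211, 250, 250]
220 [252, 252, 252, 252, 252, 252, 252, 252, 252, 248, 204, 69, 5, 6, 7, 9, 11, 7, 12, 4, 6, 4, 9, 9, 7, 8, 11, 8, 7, 7, 4, 6, 7, 9, 9] [9, 7, 6, 11, 9, 6, 8, 7, 10, 7, 2, 6, 5, 8, 7, 3, 4, 10, 43, 139, 202, 202, 187, 169, 182, 206, 194, 164, 238, 249]
```

View pics/t2.png

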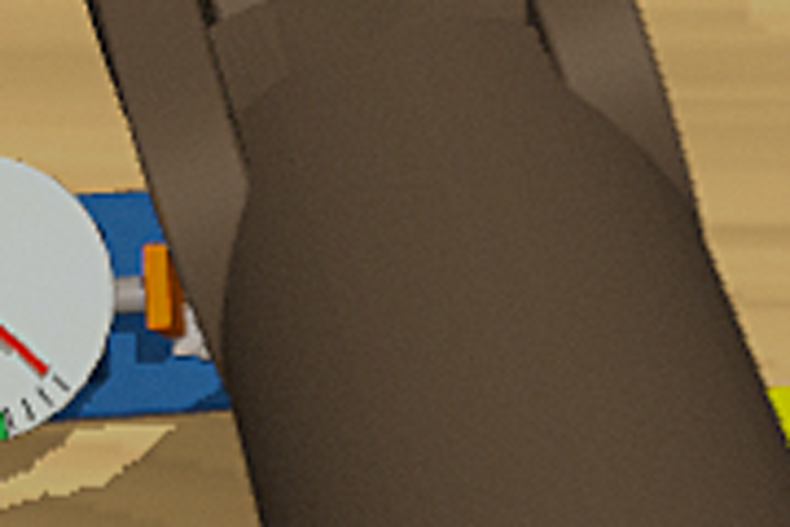

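```bash
python3 -m crank '[[0,0,0,0,0,-0.021,0.3],[0.54,0.04,0,0,0,0,0.3],[0.54,0.04,0,0,0,0,0.3],[0,0,0,0,0,0,0.3],[0,0,0.5,0,0,0,0.3],[0,0,0.5,0,0,0,0.3],[0,0,0.4,0,0,0,0.3],[0,0,0.2,0,0,0,0.3],[0,0,0,0,0,0,0.3],[0,0,0,0,0,0,0.3]]' 20
python3 - <<'E'
from h import *
print(go([.5343,.0935,.0476],3.6),r.state()["joint_pos"].round(2)); print(shot("w3",crop=(160,100,400,290)))
E
```

```text
clock: 6.75
tcp_pos: [0.5352, 0.095, 0.0719]
tool_rot: [0.684, 0.73, 0.001, 0.001]
contact_force: [-0.0, 0.0, -0.9]
width: 0.0399
gripper_force: 20.0
(array([-1.5, -1.1, 24.3]), array([-0.018, -0.013,  0.304]), 'tool z turn deg (tool cw)', np.float64(0.1485743702550053)) [ 0.1   0.54 -0.51  1.91  0.37  0.78 -0.55]
3.1052631578947367
```

View pics/w3.png

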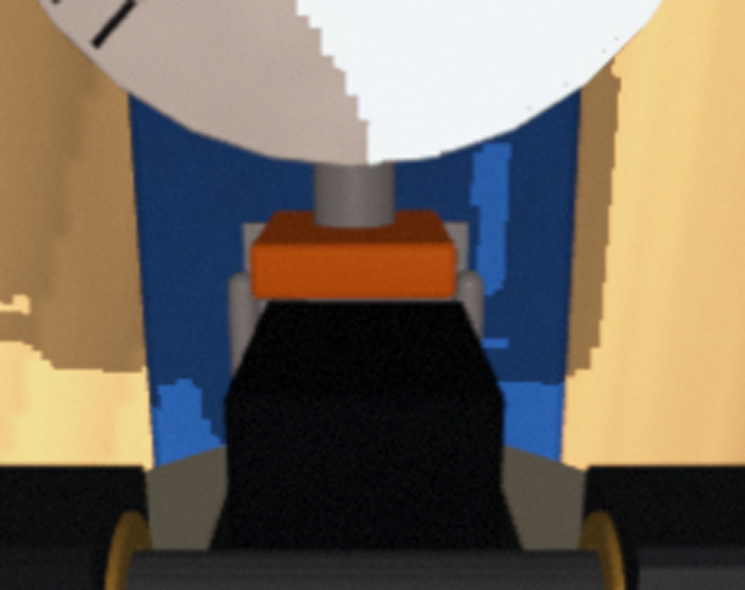

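Seen straight on, the block (268–462) sits about 2 mm right of the rails' middle (rails at 240 and 472). I'll work out the shift.

```bash
python3 - <<'E'
from h import *
a=np.load("pics/w3.npy"); c=cam("wrist",dict(tcp_pos=a[:3],tool_rot=a[3:])); T=R.from_quat(a[3:]); k=3.1053
f=lambda u,v,z:(T.inv().apply(px2w(c,u/k+160,v/k+100,z)-a[:3])*1000).round(2)
print("block bottom",f(268,301,.0443),f(462,301,.0443))
print("rails",f(240,300,.027),f(471.5,300,.027))
print("pad top back/front",f(252,243,.0685),f(455,243,.0685),f(252,297,.0685),f(455,297,.0685))
g=cv2.imread("pics/w3_raw.png")
for row in (192,196,200): print(row,g[row,228:248].max(1).tolist(),g[row,300:320].max(1).tolist())
E
```

```text
block bottom [ 29.68 -19.15  27.57] [29.62 19.89 27.65]
rails [ 25.94 -27.09  44.86] [25.85 23.82 44.95]
pad top back/front [ 45.5  -19.11   3.38] [45.44 15.84  3.44] [ 35.98 -19.42   3.38] [35.91 16.07  3.44]
192 [96, 97, 98, 99, 90, 85, 94, 105, 113, 120, 123, 115, 116, 135, 157, 170, 171, 171, 170, 170] [172, 171, 173, 172, 170, 155, 129, 97, 101, 113, 121, 121, 114, 104, 96, 110, 148, 166, 167, 165]
196 [96, 96, 96, 96, 94, 85, 93, 103, 115, 114, 119, 111, 102, 98, 97, 100, 106, 105, 94, 81] [95, 94, 97, 97, 93, 77, 65, 79, 98, 109, 118, 117, 109, 102, 94, 87, 94, 94, 95, 90]
200 [93, 95, 96, 95, 97, 90, 91, 103, 108, 116, 117, 113, 103, 97, 86, 80, 68, 22, 4, 3] [3, 2, 7, 7, 9, 3, 5, 4, 7, 22, 71, 107, 110, 105, 91, 87, 94, 92, 93, 92]
```

```bash
python3 -m crank '[[0,-0.024,0,0,0,0,0.3],[0,0,0,0,0,0,0.3],[0,0,0.06,0,0,0,0.3],[0,0,0.06,0,0,0,0.3],[0,0,0.06,0,0,0,0.3],[0,0,0.04,0,0,0,0.3],[0,0,0,0,0,0,0.3],[0,0,0,0,0,0,0.3]]' 20
```

```text
clock: 7.8
tcp_pos: [0.5324, 0.0949, 0.0532]
tool_rot: [0.683, 0.73, 0.0, 0.0]
contact_force: [-0.9, -0.2, -0.7]
width: 0.0398
gripper_force: 20.0
```

```bash
python3 -m crank '[[0,0,0.02,0,0,0,0.3],[0,0,0.015,0,0,0,0.3],[0,0,0.015,0,0,0,0.3],[0,0,0,0,0,0,0.3],[0,0,0,0,0,0,0.3]]' 10
```

```text
clock: 8.43
tcp_pos: [0.5324, 0.0948, 0.0491]
tool_rot: [0.683, 0.73, -0.0, 0.0]
contact_force: [-0.3, -0.2, -1.6]
width: 0.0401
gripper_force: 10.0
```

```bash
python3 -m crank '[[0,0,0.01,0,0,0,0.3],[0,0,0.006,0,0,0,0.3],[0,0,0,0,0,0,0.3],[0,0,0,0,0,0,0.3]]' 10
```

```text
clock: 8.93
tcp_pos: [0.5324, 0.0948, 0.0479]
tool_rot: [0.683, 0.73, 0.0, 0.0]
contact_force: [0.2, 0.3, -1.0]
width: 0.0399
gripper_force: 10.0
```

```bash
python3 -m crank '[[0,0,0.006,0,0,0,0.3],[0,0,0,0,0,0,0.3],[0,0,0,0,0,0,0.6],[0,0,0,0,0,0,0.6],[0,0,0,0,0,0,0.6],[0,0,0,0,0,0,0.6],[0,0,-0.3,0,0,0,0.6],[0,0,-0.5,0,0,0,0.6],[0,0,-0.5,0,0,0,0.6],[0,0,-0.3,0,0,0,0.6],[-0.6,0,0,0,0,0,0.75],[-0.6,0,0,0,0,0,0.75],[0,0,0,0,0,0,0.75],[0,0,0,0,0,0,0.75]]' 10
python3 - <<'E'
from h import *
print(shot("w4",crop=(60,0,500,330)))
E
```

```text
clock: 10.68
tcp_pos: [0.5386, -0.0005, 0.1754]
tool_rot: [0.684, 0.73, 0.0, -0.0]
contact_force: [-0.0, 0.4, 1.2]
width: 0.0692
gripper_force: 0.0
1.7878787878787878
```

View pics/w4.png

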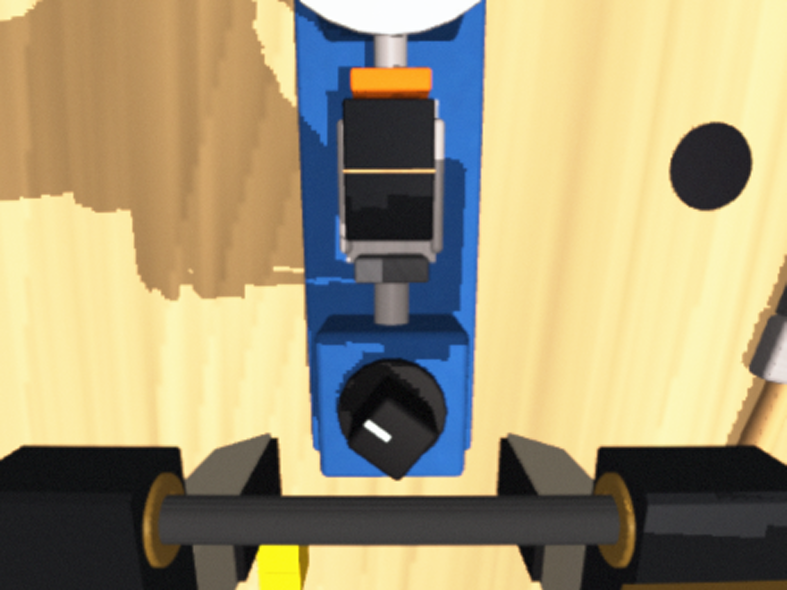

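The block stands between the rails, clear of jaw and pad. The knob's top square has corners at (350,433), (397,480) and (437,432).

```bash
python3 - <<'E'
from h import *
a=np.load("pics/w4.npy"); c=cam("wrist",dict(tcp_pos=a[:3],tool_rot=a[3:])); k=1.7879
f=lambda u,v,z: px2w(c,u/k+60,v/k,z)
z=.117
l,b,q=f(350,433,z),f(397,480,z),f(437,432,z)
print(l,b,q,np.linalg.norm(b-l),np.linalg.norm(q-b),"centre",(l+q)/2)
for d in (b-l,q-b): print("edge yaw",np.degrees(np.arctan2(d[1],d[0])))
w=[f(391,440,z),f(365,421,z)]; d=w[1]-w[0]; print("line",w,np.degrees(np.arctan2(d[1],d[0])))
# disc centre z~.080
print("disc",f(391,411,.083), f(339,411,.083),f(446,411,.083))
ctr=(l+q)/2; print("block top y",f(389,168,.08))
print(go([ctr[0],ctr[1],.175],None)); s=r.state();y=R.from_quat(s["tool_rot"]).apply([0,1,0]);print("tool y yaw",np.degrees(np.arctan2(y[1],y[0])),s["joint_pos"].round(2))
E
python3 - <<'E'
import cv2
im=cv2.imread("pics/w4_raw.png")[190:275,245:320]
cv2.imwrite("pics/w4k.png",cv2.resize(cv2.convertScaleAbs(im,alpha=2,beta=20),None,fx=6,fy=6,interpolation=cv2.INTER_CUBIC))
E
```

```text
[ 0.52328862 -0.01418932  0.117     ] [ 0.54472912 -0.03480394  0.117     ] [ 0.5601477  -0.01137273  0.117     ] 0.029743198337603385 0.02804914167652403 centre [ 0.54171816 -0.01278102  0.117     ]
edge yaw -43.874964187554134
edge yaw 56.653659487214675
line [array([ 0.54088465, -0.01625522,  0.117     ]), array([ 0.52936712, -0.00836513,  0.117     ])] 145.5868598248745
disc [ 0.54098357 -0.01496333  0.083     ] [ 0.51576981 -0.01658872  0.083     ] [ 0.56766157 -0.01326052  0.083     ]
block top y [0.53281477 0.09628326 0.08      ]
(array([-13.2,   2.3,   0.4]), array([-0.164,  0.028,  0.005]), 'tool z turn deg (tool cw)', None)
tool y yaw 3.8342944311852967 [ 0.32  0.41 -0.56  1.82  0.25  0.99 -0.27]
```

View pics/w4k.png

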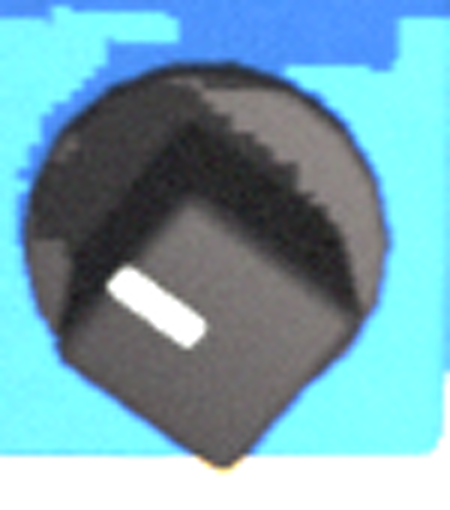

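```bash
python3 - <<'E'
from h import *
a=np.load("pics/w4.npy"); c=cam("wrist",dict(tcp_pos=a[:3],tool_rot=a[3:]))
f=lambda u,v,z=.117: px2w(c,u/6+245,v/6+190,z)
P=[f(60,345),f(187,203),f(362,315),f(222,470)]
print(np.mean(P,0))
for i in range(4):
    d=P[(i+1)%4]-P[i]; print(np.linalg.norm(d),np.degrees(np.arctan2(d[1],d[0]))%90)
d=f(118,282)-f(195,333); print("line",np.degrees(np.arctan2(d[1],d[0])))
E
```

```text
[ 0.54158062 -0.01596674  0.117     ]
0.024955372414055082 53.25404165906247
0.026714188759498932 59.72911548918083
0.027859097652799567 54.391577686208976
0.027097091693214278 53.49583074477707
line 148.27857208698214
```

```bash
python3 -m crank '[[-0.19,0.02,0,0,0,0,0.8],[0,0,0,0,0,-0.058,0.8],[0,0,0,0,0,-0.058,0.8],[0,0,0,0,0,-0.058,0.8],[0,0,0,0,0,-0.058,0.8],[0,0,0,0,0,-0.058,0.8],[0,0,0.4,0,0,0,0.8],[0,0,0,0,0,0,0.8],[0,0,0,0,0,0,0.8]]' 40
python3 - <<'E'
from h import *
print(go([.5412,-.0155,.088],56),r.state()["joint_pos"].round(2))
E
```

```text
clock: 11.85
tcp_pos: [0.5416, -0.0159, 0.144]
tool_rot: [0.293, 0.956, 0.0, 0.0]
contact_force: [0.7, 0.1, 0.2]
width: 0.0735
gripper_force: 0.0
(array([ 0.6,  0.1, 56. ]), array([0.008, 0.001, 0.7  ]), 'tool z turn deg (tool cw)', np.float64(-0.021199578120359774)) [ 0.47  0.5  -0.75  1.83  0.4   0.97  0.53]
```

```bash
python3 -m crank '[[0,0,0.35,0,0,0,0.8],[0,0,0.35,0,0,0,0.8],[0,0,0,0,0,0,0.8],[0,0,0,0,0,0,0.2],[0,0,0,0,0,0,0.2],[0,0,0,0,0,0,0.2],[0,0,0,0,0,0,0.2],[0,0,0,0,0,0,0.2]]' 40
```

```text
clock: 12.85
tcp_pos: [0.5415, -0.0159, 0.0875]
tool_rot: [0.293, 0.956, 0.0, 0.0]
contact_force: [-0.5, -2.0, 0.9]
width: 0.0296
gripper_force: 40.0
```

```bash
python3 -m crank '[[0,0,0,0,0,0.04,0.2],[0,0,0,0,0,0.056,0.2],[0,0,0,0,0,0.056,0.2],[0,0,0,0,0,0.056,0.2],[0,0,0,0,0,0.056,0.2],[0,0,0,0,0,0.056,0.2],[0,0,0,0,0,0.056,0.2],[0,0,0,0,0,0.056,0.2],[0,0,0,0,0,0,0.2],[0,0,0,0,0,0,0.2]]' 40
python3 - <<'E'
from h import *
print(go([.5412,-.0155,.088],0),r.state()["joint_pos"].round(2),r.state()["moment"]); shot("t5","top",crop=(70,165,160,250))
E
```

```text
clock: 14.1
tcp_pos: [0.5411, -0.016, 0.0875]
tool_rot: [0.827, 0.562, -0.0, -0.0]
contact_force: [-1.4, -0.4, 6.2]
width: 0.03
gripper_force: 40.0
(array([ 0.5, -0.1, -0.5]), array([ 0.007, -0.001, -0.006]), 'tool z turn deg (tool cw)', np.float64(-21.58060061372079)) [ 0.19  0.49 -0.35  1.91  0.23  0.78 -0.67] [-0.05518561  0.57763442 -0.12914338]
```

View pics/t5.png

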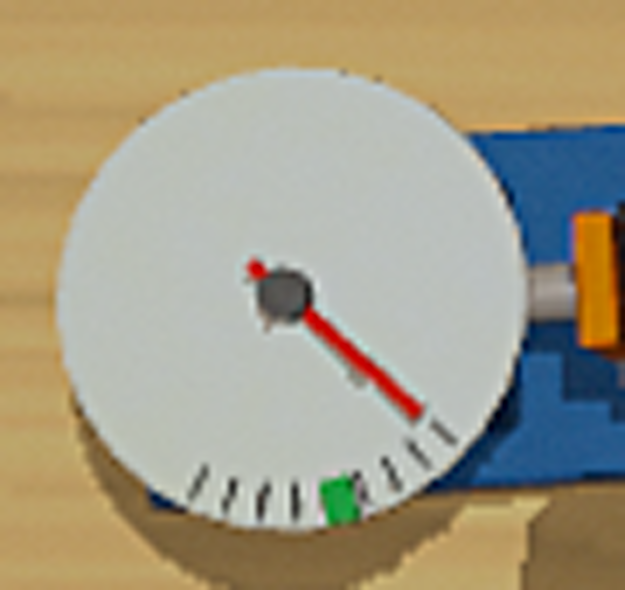

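The pointer is still at rest (tip at (418,413)), the tab is at (340,502) and the pivot at (285,295), so about 33° remains once the slack is gone. Next, a regrip.

```bash
cat >> h.py <<'E'
def dial():
    c=cam("top"); im=r.get_image("top").astype(int)[160:260,60:165]; h=.09
    R_,G,B=im[...,0],im[...,1],im[...,2]
    pc=px2w(c,111.07,207.5,h)[:2]
    W=lambda m:np.array([px2w(c,u+60,v+160,h)[:2]-pc for v,u in np.argwhere(m)])
    red=W((R_>140)&(G<90)&(B<90)); red=red[(np.linalg.norm(red,axis=1)<.055)]
    gr=W((G>110)&(R_<90)&(B<110)); red=red[red@np.array([-1,-1])>-0.03]
    d=np.linalg.svd(red-red.mean(0))[2][0]; d=d*np.sign(d@red.mean(0)); m=gr.mean(0)
    A=lambda v:np.degrees(np.arctan2(v[1],v[0]))
    print("pointer",A(d),"via pivot",A(red[np.linalg.norm(red,axis=1)>.025].mean(0)),"tab",A(m),"n",len(red),len(gr),"left deg",(A(d)-A(m)+180)%360-180)
E
python3 -m crank '[[0,0,0,0,0,0,0.8],[0,0,0,0,0,0,0.8],[0,0,0,0,0,0,0.8],[0,0,0,0,0,0,0.8],[0,0,0,0,0,-0.0556,0.8],[0,0,0,0,0,-0.0556,0.8],[0,0,0,0,0,-0.0556,0.8],[0,0,0,0,0,-0.0556,0.8],[0,0,0,0,0,-0.0556,0.8],[0,0,0,0,0,-0.0556,0.8],[0,0,0,0,0,-0.0556,0.8],[0,0,0,0,0,-0.0556,0.8],[0,0,0,0,0,-0.0556,0.8],[0,0,0,0,0,0,0.8],[0,0,0,0,0,0,0.2],[0,0,0,0,0,0,0.2],[0,0,0,0,0,0,0.2],[0,0,0,0,0,0,0.2],[0,0,0,0,0,0,0.2]]' 40
python3 - <<'E'
from h import *
print(go([.5412,-.0155,.088],68.4)); dial()
E
```

```text
clock: 16.52
tcp_pos: [0.5414, -0.0157, 0.0874]
tool_rot: [0.188, 0.982, 0.0, 0.0]
contact_force: [-1.5, -1.0, -1.1]
width: 0.0298
gripper_force: 40.0
(array([ 0.2,  0.2, -0.6]), array([ 0.003,  0.002, -0.007]), 'tool z turn deg (tool cw)', np.float64(-0.12235753885771317))
pointer -131.09080400996396 via pivot -130.92214162347142 tab -164.64436326691296 n 50 27 left deg 33.553559256949
```

```bash
python3 -m crank '[[0,0,0,0,0,0.04,0.2],[0,0,0,0,0,0.05,0.2],[0,0,0,0,0,0.05,0.2],[0,0,0,0,0,0.03,0.2],[0,0,0,0,0,0,0.2],[0,0,0,0,0,0,0.2]]' 40
python3 - <<'E'
from h import *
print(go([.5412,-.0155,.088],68.4)); dial()
E
```

```text
clock: 17.32
tcp_pos: [0.5413, -0.0159, 0.0874]
tool_rot: [0.44, 0.898, 0.0, -0.0]
contact_force: [-0.1, 2.2, 1.4]
width: 0.0297
gripper_force: 40.0
(array([ 0.4,  0.1, -0.6]), array([ 0.004,  0.002, -0.008]), 'tool z turn deg (tool cw)', np.float64(-30.6068978886571))
pointer -131.09080400996396 via pivot -130.92214162347142 tab -164.81053334225294 n 50 26 left deg 33.71972933228898
```

Still slack, as expected; turning on 12°.

```bash
python3 -m crank '[[0,0,0,0,0,0.035,0.2],[0,0,0,0,0,0.035,0.2],[0,0,0,0,0,0,0.2],[0,0,0,0,0,0,0.2]]' 40
python3 - <<'E'
from h import *
print(go([.5412,-.0155,.088],68.4)[3]); dial()
E
```

```text
clock: 17.88
tcp_pos: [0.5413, -0.0159, 0.0874]
tool_rot: [0.536, 0.845, 0.0, -0.0]
contact_force: [0.3, 0.8, 1.6]
width: 0.0297
gripper_force: 40.0
-43.15966277906807
pointer -143.83360389594137 via pivot -144.00665235845867 tab -164.81053334225294 n 50 26 left deg 20.976929446311573
```

```bash
python3 -m crank '[[0,0,0,0,0,0.035,0.2],[0,0,0,0,0,0.035,0.2],[0,0,0,0,0,0.015,0.2],[0,0,0,0,0,0,0.2],[0,0,0,0,0,0,0.2]]' 40
python3 - <<'E'
from h import *
print(go([.5412,-.0155,.088],68.4)[3]); dial()
E
```

```text
clock: 18.55
tcp_pos: [0.5412, -0.0159, 0.0874]
tool_rot: [0.644, 0.765, 0.0, -0.0]
contact_force: [-1.3, 1.4, 2.8]
width: 0.0297
gripper_force: 40.0
-58.52910255655652
pointer -161.04787444213605 via pivot -161.78756610731025 tab -164.69554970723473 n 55 27 left deg 3.647675265098684
```

```bash
python3 -m crank '[[0,0,0,0,0,0.015,0.2],[0,0,0,0,0,0,0.2],[0,0,0,0,0,0,0.2],[0,0,0,0,0,0,0.2],[0,0,0,0,0,0,0.8],[0,0,0,0,0,0,0.8],[0,0,0,0,0,0,0.8],[0,0,0,0,0,0,0.8],[0,0,-0.4,0,0,0,0.8],[0,0,-0.6,0,0,0,0.8],[0,0,-0.6,0,0,0,0.8],[-0.6,0,0,0,0,0,0.8],[-0.6,0,0,0,0,0,0.8],[-0.6,0,0,0,0,0,0.8],[-0.6,0,0,0,0,0,0.8],[0,0,0,0,0,0,0.8],[0,0,0,0,0,0,0.8],[0,0,0,0,0,0,0.8]]' 40
python3 - <<'E'
from h import *
dial(); shot("t6","top",crop=(70,150,270,260))
E
```

```text
clock: 20.85
tcp_pos: [0.5651, -0.2049, 0.2155]
tool_rot: [0.661, 0.75, 0.0, -0.0]
contact_force: [-0.9, -0.4, -0.5]
width: 0.0735
gripper_force: 0.0
pointer -164.11761308383058 via pivot -164.79438733902796 tab -164.64436326691296 n 55 27 left deg 0.5267501830823846
```

View pics/t6.png

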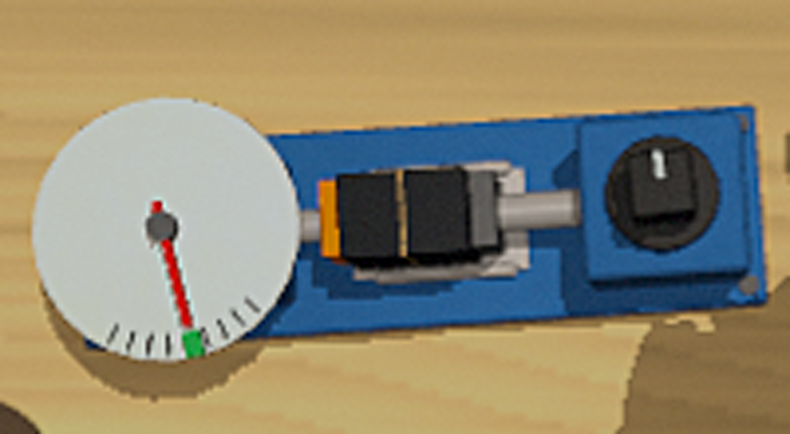

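The pointer (tip at (187,322)) lies on the green tab at (193,344), the block is clamped between jaw and pad, and the gripper is clear.

```bash
python3 -c "
from cell import r
print(r.hand_in())"
```

```text
the job is handed in; nothing more can be done
None
```

The job is handed in: the black block is clamped flat in the channel, the red pointer is within about 1° of the green tab's middle, the knob is let go, and the bare block was left alone; the hand-in gave no verdict.

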